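# Turn a woofer's flat to the tweeter opening and refit the tweeter

## Task

The speaker cabinet lies on its back with its woofer loose in the opening: turn the woofer round where it lies (the lugs on its rim give something to push against) until the flat on its rim squarely faces the tweeter opening. Then pick up the tweeter from the bench and set it gently, face up and fully down, into its opening, with its own flat squarely facing the woofer's flat. Do not lift the woofer out or touch its cone or the tweeter's dome, and leave everything else where it is.

Things in the scene. Friction and masses are not known exactly. Their poses are not given: they have to be found in the camera images.
- speaker_box: Speaker cabinet (dark sides, bare plywood front) lying on its back; heavy, does not move. Origin: its underside on the bench, on the axis of the woofer opening; y points to the tweeter opening, z up. Spans x -115 to 115, y -185 to 150, z 0 to 110 mm; upper face flat, at z = 110. Front board 18 mm thick, hollow below. Tweeter opening at x 0, y 96 mm.
- woofer_opening (a point): Centre of the woofer opening (120 mm in diameter), level with the cabinet's upper face.
- tweeter_opening (a point): Centre of the tweeter opening (46 mm in diameter), level with the cabinet's upper face; 96 mm from the woofer opening.
- woofer: Dark loudspeaker driver, loose in the woofer opening, cone up; 0.6 to 0.95 kg. Origin: its axis, underside of its flange (110 mm above the bench). Flange a ring 7 mm thick, 156 mm across, with one flat on its +y side. Four lugs 26 mm wide with round ends reach 101 mm from the axis, at 45, 135, 225, 315 degrees from its x axis towards its y axis. Its y along the cabinet's y: the flat faces the tweeter opening.
- woofer_flat (a point): Middle of the woofer's flat edge (92 mm long, 63 mm from the axis, between two lugs), on the flange's top. A 116 mm collar under the flange sits in the opening with 2 mm play all round; pushed at a lug (some 5 to 10 N) the woofer turns on the board and stays where it is left.
- woofer_cone: The woofer's paper cone with rubber surround, 113 mm across, inside the flange; its origin is the woofer's. Not to be touched.
- tweeter: Tweeter: black round face plate 60 mm across, 10 mm thick, with one flat on its -y side; under it a motor 38 mm across, 32 mm long, foot bevelled. 0.12 kg. Stands face up on its motor on the bench. Origin: its axis, underside of the face plate (32 mm above the bench; 110 mm when fully down in its opening); z out of its face. Its y along the cabinet's y: its flat faces the woofer.
- tweeter_flat (a point): Middle of the tweeter's flat edge (30 mm long, 26 mm from its axis), on the face plate's top. Fitted, it lies 7 mm from the woofer's flat; unless the woofer is turned right its rim is in the way.
- tweeter_dome: The tweeter's soft dome, 25 mm across, in the middle of its face; its origin is the tweeter's. Not to be touched.
- screw_dish: Small steel bowl, 64 mm across the rim, 22 mm tall, standing on the cabinet's upper face beyond the woofer. Origin: centre of its underside. Leave alone.
- spray_can: Upright spray can, 65 mm in diameter, 205 mm tall, beside the cabinet. Origin: centre of its underside. Leave alone.
- cleaner_bottle: Upright white plastic bottle, 60 mm in diameter, 205 mm tall, beside the cabinet. Origin: centre of its underside. Leave alone.
- solder_reel: Reel of solder, 72 mm in diameter, 50 mm tall, on the bench. Origin: centre of its underside. Leave alone.
- screwdriver: Screwdriver 210 mm long, lying on the bench along its x axis. Leave alone.
- multimeter: Multimeter 165 x 82 x 34 mm (to 49 mm at the dial) lying on the bench, long along its x axis. Origin: centre of its underside. Leave alone.
- mug: White mug, 82 mm across, 95 mm tall. Origin: centre of its underside. Leave alone.
Things that resemble listed ones, but are neither listed nor needed, are in the scene too. Leave any brown look-alike of the woofer alone.

How it is judged:
On the way, in this order (a step that is already met when the one before it is completed fails the run):
1. the woofer lies down in its opening with its flat squarely facing the tweeter opening (angle between the y axis of woofer and the y axis of speaker_box, either way round below 0.07 rad and y of woofer_flat in the frame of speaker_box above 0.05 m and z of woofer in the frame of speaker_box below 0.113 m), for 0.3 s.
2. the tweeter is fully down in its opening, its flat facing the woofer's (horizontal distance between tweeter and tweeter_opening below 0.006 m and z of tweeter in the frame of speaker_box below 0.112 m and angle between the y axis of tweeter and the y axis of speaker_box, either way round below 0.1 rad), for 0.2 s.
At the end, for the whole second after the job is handed in: The woofer lies flat in its opening (within 3 mm of height) with its flat facing the tweeter opening within 4 degrees; the tweeter is face up, fully down in its opening (within 2 mm), within 6 mm of the opening's centre, its flat facing the woofer within 5.7 degrees; both at rest (all of step 1 and all of step 2 and z of tweeter in the frame of speaker_box above 0.107 m and angle between tweeter's own z axis and vertical below 0.05 rad and y of tweeter_flat in the frame of speaker_box below 0.085 m and linear speed of each of tweeter, woofer below 0.02 m/s); the robot touches nothing.
It fails at once if the woofer is lifted out of its opening (raised by more than 10 mm) (z of woofer in the frame of speaker_box above 0.12 m).
It fails at once if the woofer's cone is touched (over 1 N) (contact force between woofer_cone and anything else above 1 N).
It fails at once if the tweeter's dome is touched (over 1 N) (contact force between tweeter_dome and anything else above 1 N).
It fails at once if the tweeter is dropped into its opening (moves faster than 0.45 m/s within 20 mm of its seat) (distance between tweeter and tweeter_opening below 0.02 m and linear speed of tweeter above 0.45 m/s).
It fails at once if the screw dish, spray can, bottle, reel, screwdriver, multimeter or mug is moved by more than 20 mm (distance of any of screw_dish, spray_can, cleaner_bottle, solder_reel, screwdriver, multimeter, mug from where it was at the start of the episode above 0.02 m).
It also fails if it takes over 72 s, if anything falls off the work surface, if the arm or the gripper's body presses on something with over 40 N, if the wrist force passes 120 N, or if a joint passes its speed limit or range.

## Robot

A 6-joint arm with a two-finger parallel gripper is mounted at the origin on the work surface. World frame = base frame: x ahead of the robot, y to its left, z up, the work surface at z = 0. Lengths are in m, angles in rad, forces in N, time in s.
With the tool pointing down it reaches from about 0.35 to 0.85 m from the base axis. Payload 8.1 kg.
Tool frame: the origin (TCP) lies at the centre of the arm's flange, where the gripper is bolted on; the fingertips stand 186 mm ahead of it and the grasp point (between the pads) lies 167 mm ahead of it; z points along the fingers, y is the line along which they close (so a half turn about z gives the same grasp; the last joint's range is limited). The gripper opens to 93 mm and grips with 3 to 60 N. Pads are 15 mm wide; open, the fingers measure 128 mm over their backs; the gripper's body (75 mm by 188 mm) begins 65 mm behind the grasp point.
Start: joints at [-1.264, 0.13, 1.488, -0, 1.523, -0.085], TCP at [0.229, -0.555, 0.405] pointing down, gripper open.
Joint ranges: [-2.96, 2.96], [-0.89, 2.26], [0.02, 2.5], [-1.34, 4.48], [0, 2.73], [-2.66, 2.66]. Speed limits (rad/s): [2.39, 2.39, 2.79, 3.14, 3.14, 3.14].

## Interface

Orientations are given as a rotation vector (axis times angle).
In Python, from plant import robot gives the robot as it stands.
- The arm moves only by the tool apply_moves, never from a script. Its argument "series" is a list of rows, each a list of 2 entries, a list of its own where there are three numbers: the shift along the tool's x, y, z in mm, then the turn, a rotation vector about the tool's x, y, z in rad. A call has 1 to 12 rows; each row shifts and turns the commanded pose from where the row before left it, along the tool's axes as they then stand; what a row does not reach is not made up. A row lasts 1/12 s, in which the tool goes at most 41.7 mm and 7.16 degrees, less where a joint would pass 70% of its speed; a pose out of reach is approached as far as the arm can. A call is refused whole if a number of a shift passes 41.7 or a number of a turn 0.125, either way. A call with a gripper value outside its range is refused whole. "claw" is the opening, from 0 (shut) to 1 (fully open), set as the call begins (left out, the last holds). The fingers move at their own pace and stop on an object; "newtons" is the grip in N (left out, the last holds). Time passes only in rows, so rows that do not move let the fingers close. It gives the time, the measured TCP pose, the force, the opening and the grip force at its end, in the units of the state.
- robot.read_state(): the state, without advancing time (a new reading comes with each control period).
- robot.read_camera(name): name is "side" or "top" or "wrist"; returns (picture, depth): 384x512x3 uint8, blue, green, red; 384x512 float32, m along the optical axis (not along the pixel's ray), 0 where there is no reading.
- robot.calibration(name): a dict with "fx", "fy", "cx", "cy" (pixels), "extrinsics" (4x4, takes a point from world to camera coordinates). Camera axes: x right, y down, z forward; pixel columns grow to the right and rows downward; lengths in m; the calibration is good to about 2 mm. A picture is of the moment at which its call begins: read the wrist's pose just before it. calibration takes no time and is no camera call; for the wrist camera it gives the pose at the moment of the call.
- robot.close_job(): hands the job in; it is judged then, once.
The state is a dict: "t": time; "q": joint angles; "dq": joint speeds; "joint_torque": joint torques, N m; "tool_pos": TCP position; "orientation": TCP orientation; "force": force on the tool from outside, world axes, zero at the start; "wrist_torque": the same for the moment, N m; "opening": finger opening in m; "gripper_force": force on a finger pad.
Only numpy, scipy, OpenCV 4.12 (cv2) and the standard library are available. Lean on these libraries where they do the work, as an engineer would, in place of code of your own. Each camera call takes 0.05 s, during which the arm holds its last target. There are 200 camera calls.

## Working session

There is one attempt and no reset: what is moved stays moved. The work goes in short steps, Python scripts to look and compute and a tool call to move; the robot and the scene stay as the last step left them, time stands still between calls to the robot, and variables do not carry over. Pictures are saved under pics/ and viewed, at most 10 in all, crops included, and the job is handed in when it is done.

Besides the shell and the picture viewer there is one more tool, called as a command line: name --argument value ..., lists and objects as JSON in quotes. apply_moves: Moves the arm, as the interface text tells. Its arguments: {"type":"object","properties":{"series":{"type":"array"},"claw":{"type":"number"},"newtons":{"type":"number"}},"required":["series"]}

```bash
ls; mkdir -p pics; cat > h.py <<'E'
import numpy as np,cv2
from plant import robot
from scipy.spatial.transform import Rotation as R
def cap(n):
    K=robot.calibration(n); p,d=robot.read_camera(n); np.savez('pics/'+n+'.npz',p=p,d=d,E=np.array(K['extrinsics']),k=[K['fx'],K['fy'],K['cx'],K['cy']]); return p,d
def world(n):
    z=np.load('pics/'+n+'.npz'); d=z['d']; fx,fy,cx,cy=z['k']; v,u=np.mgrid[:d.shape[0],:d.shape[1]]
    P=np.stack([(u-cx)/fx*d,(v-cy)/fy*d,d,np.ones_like(d)],-1)@np.linalg.inv(z['E']).T
    W=P[...,:3]; W[d==0]=np.nan; return z['p'],W
E
python3 - <<'E'
from h import *
for n in('top','side'):
    p,d=cap(n); cv2.imwrite(f'pics/{n}1.png',cv2.resize(p,(800,600)))
    print(n,robot.calibration(n))
print(robot.read_state())
E
```

```text
pics
top {'fx': 494.0072894122944, 'fy': 494.0072894122944, 'cx': 258.52810293529654, 'cy': 189.13993940357187, 'extrinsics': array([[-0.00249848, -0.99994992, -0.00969079,  0.04340606],
       [-0.98761392,  0.00398776, -0.15685296,  0.51414743],
       [ 0.15688375,  0.00917887, -0.98757442,  1.49632536],
       [ 0.        ,  0.        ,  0.        ,  1.        ]])}
side {'fx': 456.48531076603507, 'fy': 456.48531076603507, 'cx': 254.1995582694363, 'cy': 192.3318556344787, 'extrinsics': array([[-0.69616731, -0.7178783 ,  0.00134862,  0.39998258],
       [-0.5068554 ,  0.49019432, -0.70908894,  0.31985997],
       [ 0.50837848, -0.4943281 , -0.70511776,  1.15672602],
       [ 0.        ,  0.        ,  0.        ,  1.        ]])}
{'t': 0.1, 'q': array([-1.26437420e+00,  1.31068557e-01,  1.48914479e+00, -1.55249954e-05,
        1.52298249e+00, -8.54079265e-02]), 'dq': array([-0.00088007, -0.00120457, -0.00183366,  0.00026724,  0.00098553,
       -0.00020253]), 'joint_torque': array([ 2.73825863e-03, -5.61344182e+01, -4.93095338e+01,  7.71882338e-02,
        2.93158286e-02, -9.64073843e-05]), 'tool_pos': array([ 0.22908204, -0.55433276,  0.40381635]), 'orientation': array([-3.07993236e+00, -6.11246735e-01,  3.01778322e-04]), 'force': array([ 0.09528435,  0.1771849 , -0.25026317]), 'wrist_torque': array([ 0.02594543, -0.04399175,  0.02304844]), 'gripper_force': 0.0, 'opening': 0.09248760405002493}
```

View pics/top1.png

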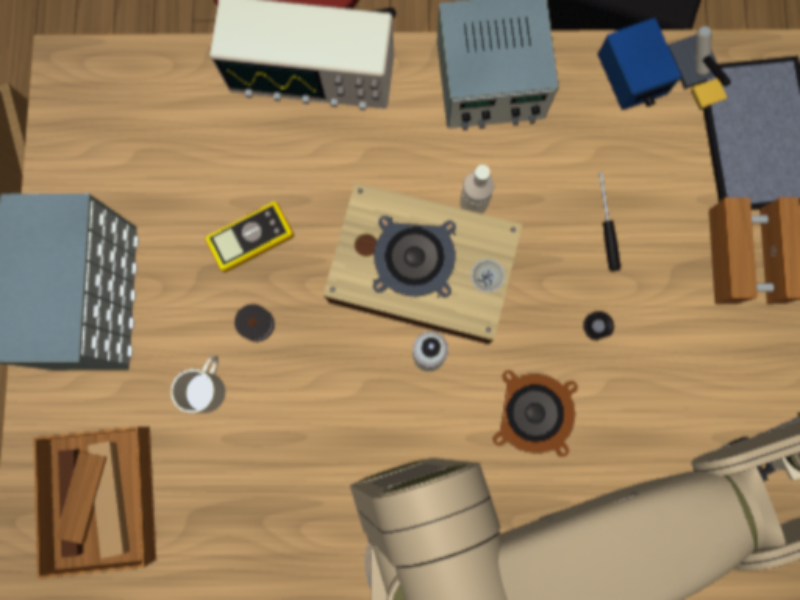

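View pics/side1.png

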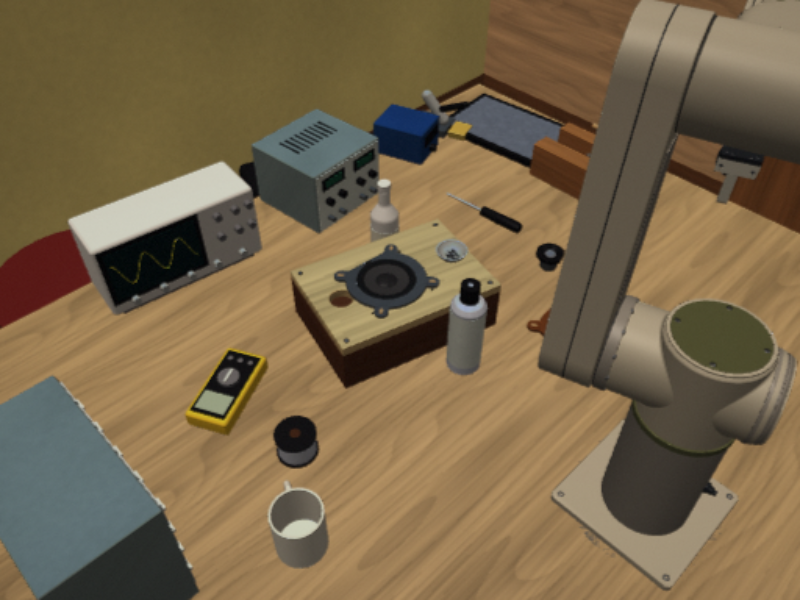

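Top view: the dark woofer is at (414,257) in the cabinet and the tweeter opening is at (367,245). The dish is at (488,276). The tweeter on the bench is at (599,325). The brown look-alike at (537,412) lies on the bench, and the reel is at (254,323). The spray can (430,350) and bottle (478,188) stand beside the cabinet. I'll confirm in a rectified crop.

```bash
cat >> h.py <<'E'
def pix(n,X):
    z=np.load('pics/'+n+'.npz'); fx,fy,cx,cy=z['k']; c=np.c_[np.atleast_2d(X),np.ones(len(np.atleast_2d(X)))]@z['E'].T
    return np.c_[fx*c[:,0]/c[:,2]+cx,fy*c[:,1]/c[:,2]+cy]
def rect(n,x,y,zz,half,px):
    # rectified plan view at height zz; image right = -y world, up = +x ; px pixels per m
    c=np.array([[x+half,y+half,zz],[x+half,y-half,zz],[x-half,y-half,zz],[x-half,y+half,zz]])
    s=2*half*px; H=cv2.getPerspectiveTransform(pix(n,c).astype(np.float32),np.float32([[0,0],[s,0],[s,s],[0,s]]))
    return cv2.warpPerspective(np.load('pics/'+n+'.npz')['p'],H,(int(s),int(s)),flags=cv2.INTER_CUBIC)
def ray(n,uv,zz):
    z=np.load('pics/'+n+'.npz'); fx,fy,cx,cy=z['k']; T=np.linalg.inv(z['E']); uv=np.atleast_2d(uv)
    d=np.c_[(uv[:,0]-cx)/fx,(uv[:,1]-cy)/fy,np.ones(len(uv))]@T[:3,:3].T; o=T[:3,3]
    return o+d*((zz-o[2])/d[:,2])[:,None]
E
python3 - <<'E'
from h import *
s=1/1.5625
q=np.array([[357,187],[522,225],[490,341],[327,297]])*s
print('corners',ray('top',q,.11).round(4))
for nm,uv,z in [('woofer',(414,257),.115),('two',(367,245),.11),('tw',(599,325),.042),('can',(431,345),.205),('bot',(482,172),.205),('dish',(488,276),.13)]:
    print(nm,ray('top',np.array(uv)*s,z).round(4))
p,W=world('top')
w=ray('top',np.array((414,257))*s,.115)[0]; t=ray('top',np.array((599,325))*s,.042)[0]
a=rect('top',w[0],w[1],.117,.13,1923); b=rect('top',t[0],t[1],.042,.05,3000)
cv2.imwrite('pics/crop1.png',np.hstack([a[:498],np.vstack([b,np.zeros((198,300,3),np.uint8)])]))
top=(W[...,2]>.1)&(W[...,2]<.114); yy,xx=np.nonzero(top)
m=top.astype(np.uint8); n,l,st,c=cv2.connectedComponentsWithStats(m); i=1+np.argmax(st[1:,4]); print(st[i],np.nanmedian(W[l==i][:,2]))
pts=W[l==i][:,:2].astype(np.float32); print(cv2.minAreaRect(pts))
E
```

```text
corners [[ 0.7174  0.1319  0.11  ]
 [ 0.6399 -0.1866  0.11  ]
 [ 0.416  -0.1206  0.11  ]
 [ 0.5011  0.1874  0.11  ]]
woofer [[0.5769 0.0217 0.115 ]]
two [[0.6019 0.1118 0.11  ]]
tw [[ 0.4537 -0.343   0.042 ]]
can [[ 0.4    -0.0071  0.205 ]]
bot [[ 0.7153 -0.1025  0.205 ]]
dish [[ 0.5367 -0.1172  0.13  ]]
[ 207  117  127  101 5286] 0.10964453561705134
((0.5739294290542603, 0.0051222145557403564), (0.3352643549442291, 0.2325245440006256), 75.11969757080078)
```

View pics/crop1.png

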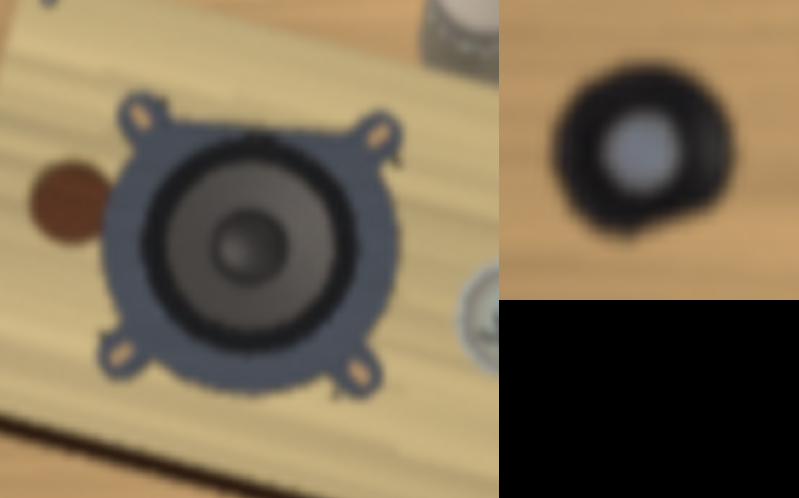

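The crop shows the woofer flat at (255,125), facing about world +x, with lugs at (138,115), (380,135), (357,375) and (120,357). The tweeter opening is at (72,202), so the woofer needs about +80° counter-clockwise. The dark driver in the cabinet fits the description; the brown one does not. The tweeter's flat is lower right at about (675,215), so its x axis points near -66°. I'll straddle the lug near (380,135) and sweep it round.

apply_moves --series '[[[28.5, -15.7, 0], [0, 0, 0]], [[28.5, -15.7, 0], [0, 0, 0]], [[28.5, -15.7, 0], [0, 0, 0]], [[28.5, -15.7, 0], [0, 0, 0]], [[28.5, -15.7, 0], [0, 0, 0]], [[28.5, -15.7, 0], [0, 0, 0]], [[28.5, -15.7, 0], [0, 0, 0]], [[28.5, -15.7, 0], [0, 0, 0]], [[28.5, -15.7, 0], [0, 0, 0]], [[28.5, -15.7, 0], [0, 0, 0]], [[28.5, -15.7, 0], [0, 0, 0]], [[28.5, -15.7, 0], [0, 0, 0]]]' --claw 0.5

```text
t: 1.1
tool_pos: [0.4739, -0.2483, 0.4044]
orientation: [-3.081, -0.611, 0.001]
force: [0.2, 0.0, 0.8]
opening: 0.0468
gripper_force: 0.0
```

apply_moves --series '[[[28.5, -15.7, 0], [0, 0, 0]], [[28.5, -15.7, 0], [0, 0, 0]], [[28.5, -15.7, 0], [0, 0, 0]], [[28.5, -15.7, 0], [0, 0, 0]], [[28.5, -15.7, 0], [0, 0, 0]], [[28.5, -15.7, 0], [0, 0, 0]], [[28.5, -15.7, 0], [0, 0, 0]], [[28.5, -15.7, 0], [0, 0, 0]], [[0, 0, 0], [0, 0, 0.105]], [[0, 0, 0], [0, 0, 0.105]], [[0, 0, 0], [0, 0, 0.105]], [[0, 0, 0], [0, 0, 0.105]]]'

```text
t: 2.1
tool_pos: [0.6361, -0.0462, 0.4038]
orientation: [-3.141, 0.051, 0.002]
force: [0.9, -0.4, -0.7]
opening: 0.0468
gripper_force: 0.0
```

apply_moves --series '[[[0, 0, 0], [0, 0, 0.105]], [[0, 0, 0], [0, 0, 0.105]], [[0, 0, 0], [0, 0, 0.105]], [[0, 0, 0], [0, 0, 0.105]], [[0, 0, 0], [0, 0, 0.105]], [[0, 0, 0], [0, 0, 0.105]], [[0, 0, 0], [0, 0, 0.105]], [[0, 0, 0], [0, 0, 0.105]], [[0, 0, 0], [0, 0, 0]], [[0, 0, 0], [0, 0, 0]]]'

```text
t: 2.93
tool_pos: [0.636, -0.0467, 0.4042]
orientation: [2.852, -1.317, -0.001]
force: [-1.0, -1.0, -0.7]
opening: 0.0463
gripper_force: 0.0
```

```bash
python3 - <<'E'
from h import *
s=robot.read_state(); M=R.from_rotvec(s['orientation']).as_matrix()
print(s['t'],s['tool_pos'],'xyaw,yyaw',np.degrees(np.arctan2(M[1,0],M[0,0])),np.degrees(np.arctan2(M[1,1],M[0,1])),M[:,2],s['opening'],s['force'],s['q'])
p,d=cap('wrist'); cv2.imwrite('pics/wrist1.png',p); cap('top')
C=np.array([.5784,.022])
# plan view from wrist cam, 250mm square centred between
cv2.imwrite('pics/wr1.png',np.hstack([cv2.resize(p,(400,300)),rect('wrist',C[0],C[1],.117,.13,1500)[:300]]))
E
```

```text
2.9333 [ 0.63595695 -0.04665727  0.40421969] xyaw,yyaw -49.558953498539815 -139.55893252618338 [-8.51976652e-04  1.92591474e-04 -9.99999619e-01] 0.04632716049150978 [-0.99030536 -1.02330898 -0.67129045] [-1.53631614e-01  2.32327488e-01  1.37488395e+00  5.99847296e-05
  1.53525263e+00  2.28212928e+00]
```

View pics/wr1.png

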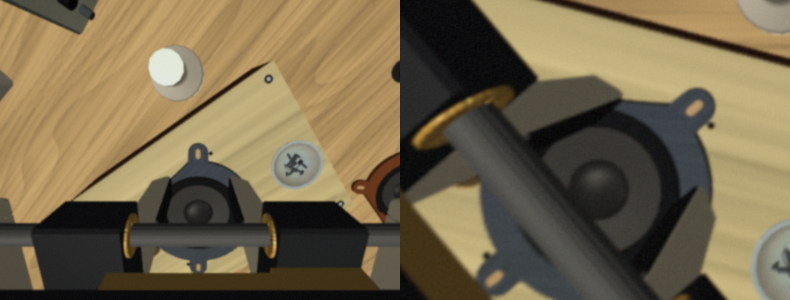

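The wrist view shows lug A at about (693,107) in the plan half and the cone centre at (600,190), which agrees with my estimate. Before descending, I'll check where the camera sits against the bottle.

```bash
python3 - <<'E'
from h import *
K=robot.calibration('wrist'); T=np.linalg.inv(K['extrinsics']); s=robot.read_state(); M=R.from_rotvec(s['orientation']).as_matrix()
print('cam in tool',M.T@(T[:3,3]-s['tool_pos']))
p,W=world('top')
for c,r in (((.7153,-.1025),.06),((.40,-.007),.06)):
    m=(np.hypot(W[...,0]-c[0],W[...,1]-c[1])<r)
    for a,b in((.12,.17),(.17,.19),(.19,.22)):
        q=W[m&(W[...,2]>a)&(W[...,2]<b)]; print(c,a,len(q),q.min(0) if len(q) else'',q.max(0) if len(q) else '')
E
```

```text
cam in tool [7.76436520e-02 5.79164237e-05 2.05589607e-02]
(0.7153, -0.1025) 0.12 47 [ 0.69127874 -0.12907646  0.12255694] [ 0.72575533 -0.11272159  0.15080597]
(0.7153, -0.1025) 0.17 0  
(0.7153, -0.1025) 0.19 0  
(0.4, -0.007) 0.12 0  
(0.4, -0.007) 0.17 0  
(0.4, -0.007) 0.19 0
```

apply_moves --series '[[[0, 0, 15], [0, 0, 0]], [[0, 0, 15], [0, 0, 0]], [[0, 0, 15], [0, 0, 0]], [[0, 0, 15], [0, 0, 0]], [[0, 0, 15], [0, 0, 0]], [[0, 0, 10], [0, 0, 0]], [[0, 0, 10], [0, 0, 0]], [[0, 0, 10], [0, 0, 0]], [[0, 0, 0], [0, 0, 0]]]'

```text
t: 3.78
tool_pos: [0.6354, -0.0466, 0.2973]
orientation: [2.85, -1.32, -0.005]
force: [-0.5, -0.3, 0.9]
opening: 0.0464
gripper_force: 0.0
```

apply_moves --series '[[[0, 0, 0], [0, 0, 0]], [[0, 0, 0], [0, 0, 0]], [[0, 0, 0], [0, 0, 0]], [[-0.15, -5.15, 0], [0, 0, -0.0576]], [[-0.15, -5.15, 0], [0, 0, -0.0576]], [[-0.15, -5.15, 0], [0, 0, -0.0576]], [[-0.15, -5.15, 0], [0, 0, -0.0576]]]' --claw 0.33 --newtons 5

```text
t: 4.37
tool_pos: [0.6502, -0.0322, 0.3007]
orientation: [2.983, -0.981, 0.001]
force: [-3.5, -3.2, 2.5]
opening: 0.0312
gripper_force: 2.5
```

apply_moves --series '[[[-0.15, -5.15, 0], [0, 0, -0.0576]], [[-0.15, -5.15, 0], [0, 0, -0.0576]], [[-0.15, -5.15, 0], [0, 0, -0.0576]], [[-0.15, -5.15, 0], [0, 0, -0.0576]], [[-0.15, -5.15, 0], [0, 0, -0.0576]], [[-0.15, -5.15, 0], [0, 0, -0.0576]], [[0, 0, 0], [0, 0, 0]]]'

```text
t: 4.95
tool_pos: [0.6643, -0.0041, 0.3008]
orientation: [3.108, -0.453, 0.003]
force: [1.0, -2.0, 0.9]
opening: 0.0306
gripper_force: 0.9
```

```bash
cat > st.py <<'E'
from h import *
s=robot.read_state(); M=R.from_rotvec(s['orientation']).as_matrix(); C=np.array([.5784,.022]); r=s['tool_pos'][:2]-C
print(round(s['t'],2),s['tool_pos'].round(4),'xyaw',np.degrees(np.arctan2(M[1,0],M[0,0])).round(2),'tilt',M[:2,2].round(4),'polar',(np.hypot(*r)*1e3).round(1),np.degrees(np.arctan2(r[1],r[0])).round(2),s['opening'].__round__(4),s['force'].round(1),s['gripper_force'])
E
python3 st.py
```

```text
4.95 [ 0.6643 -0.0041  0.3008] xyaw -16.57 tilt [ 0.0016 -0.001 ] polar 89.8 -16.92 0.0306 [ 1.  -2.   0.9] 0.9282831846212503
```

apply_moves --series '[[[0, 0, 1], [0, 0, 0]], [[0, 0, 1], [0, 0, 0]], [[-0.15, -5.15, 0], [0, 0, -0.0576]], [[-0.15, -5.15, 0], [0, 0, -0.0576]], [[-0.15, -5.15, 0], [0, 0, -0.0576]], [[-0.15, -5.15, 0], [0, 0, -0.0576]], [[-0.15, -5.15, 0], [0, 0, -0.0576]], [[-0.15, -5.15, 0], [0, 0, -0.0576]], [[-0.15, -5.15, 0], [0, 0, -0.0576]], [[0, 0, 0], [0, 0, 0]]]'

```text
t: 5.78
tool_pos: [0.6675, 0.0316, 0.2982]
orientation: [3.136, 0.177, 0.003]
force: [1.3, -3.1, 0.5]
opening: 0.0308
gripper_force: 0.9
```

apply_moves --series '[[[-0.15, -5.15, 0], [0, 0, -0.0576]], [[-0.15, -5.15, 0], [0, 0, -0.0576]], [[-0.15, -5.15, 0], [0, 0, -0.0576]], [[-0.15, -5.15, 0], [0, 0, -0.0576]], [[-0.15, -5.15, 0], [0, 0, -0.0576]], [[-0.15, -5.15, 0], [0, 0, -0.0576]], [[-0.15, -5.15, 0], [0, 0, -0.0576]], [[0, 0, 0], [0, 0, 0]]]'

```text
t: 6.45
tool_pos: [0.6564, 0.0659, 0.2983]
orientation: [3.038, 0.8, 0.003]
force: [2.1, -1.0, 0.8]
opening: 0.0308
gripper_force: 0.8
```

```bash
python3 - <<'E'
exec(open('st.py').read())
cap('top'); cap('wrist')
cv2.imwrite('pics/c2.png',np.hstack([rect('top',C[0],C[1],.117,.13,1500),rect('wrist',C[0],C[1],.117,.13,1500)]))
E
```

```text
6.45 [0.6564 0.0659 0.2983] xyaw 29.49 tilt [0.0021 0.0003] polar 89.5 29.39 0.0308 [ 2.1 -1.   0.8] 0.8187587473184976
```

View pics/c2.png

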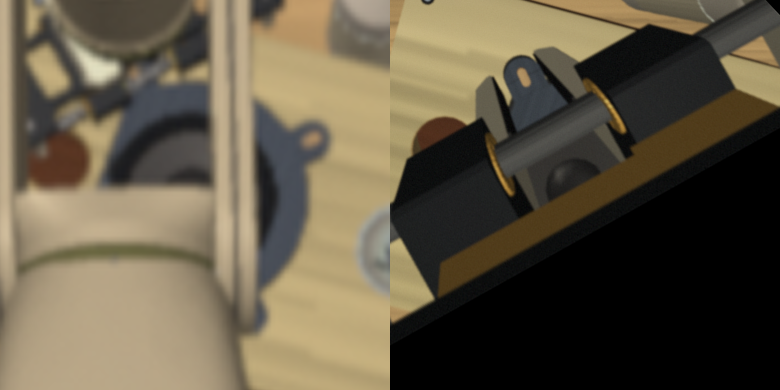

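The wrist plan (right half) shows the lug at (522,85) between the fingers, and the tweeter opening is visible at (440,135). I'll take up the slack, lift, and back off for a clear view.

apply_moves --series '[[[-0.05, -1.7, 0], [0, 0, -0.019]], [[-0.05, -1.7, 0], [0, 0, -0.019]], [[0, 0, 0], [0, 0, 0]], [[0, 0, 0], [0, 0, 0]], [[0, 0, 0], [0, 0, 0]]]'

```text
t: 6.97
tool_pos: [0.6546, 0.0681, 0.298]
orientation: [3.023, 0.854, 0.001]
force: [4.1, -3.5, 1.4]
opening: 0.0309
gripper_force: 2.3
```

apply_moves --series '[[[0, 1.5, 0], [0, 0, 0]], [[0, 0, -10], [0, 0, 0]], [[0, 0, -25], [0, 0, 0]], [[0, 0, -35], [0, 0, 0]], [[0, 0, -35], [0, 0, 0]], [[0, 0, -35], [0, 0, 0]], [[-25, 0, 0], [0, 0, 0]], [[-35, 0, 0], [0, 0, 0]], [[-35, 0, 0], [0, 0, 0]], [[-35, 0, 0], [0, 0, 0]], [[-35, 0, 0], [0, 0, 0]], [[-15, 0, 0], [0, 0, 0]]]'

```text
t: 7.97
tool_pos: [0.4989, -0.0283, 0.4381]
orientation: [-3.023, -0.855, 0.003]
force: [-0.7, -0.5, -0.1]
opening: 0.0304
gripper_force: 0.0
```

```bash
python3 - <<'E'
exec(open('st.py').read())
p,d=cap('wrist')
cv2.imwrite('pics/c3.png',np.hstack([cv2.resize(p,(400,300)),rect('wrist',C[0]+.025,C[1]+.03,.117,.1,2000)[:400,:400][:300]]))
cv2.imwrite('pics/c3.png',rect('wrist',C[0]+.01,C[1]+.03,.117,.15,2000))
_,W=world('wrist')
import warnings
g=(W[...,2]>.107)&(W[...,2]<.1125); pts=W[g]; print(len(pts),np.median(pts[:,2]))
E
```

```text
7.97 [ 0.4989 -0.0283  0.4381] xyaw 31.58 tilt [-0.0017  0.0001] polar 94.0 -147.69 0.0304 [-0.7 -0.5 -0.1] 0.0
40061 0.10954183478429236
```

View pics/c3.png

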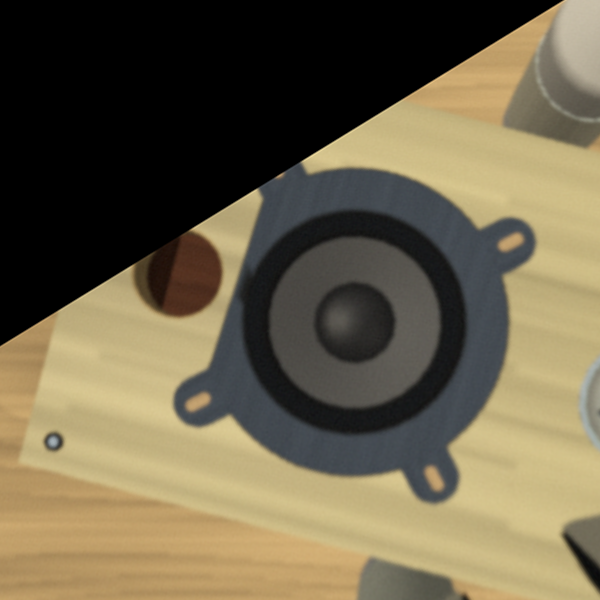

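The woofer's flat now faces the opening: flat edge from (262,195) to (213,365), opening at (183,273). It looks a few degrees short, so I'll measure it numerically.

```bash
python3 - <<'E'
from h import *
half=.15;px=2000;x0,y0=.5884,.052
def fit(zz,P,Q,sgn):
    # find strongest edge across segment P-Q in rectified view at height zz
    im=cv2.GaussianBlur(rect('wrist',x0,y0,zz,half,px),(0,0),1.5).astype(float).sum(2)
    P=np.array(P,float);Q=np.array(Q,float);d=(Q-P)/np.hypot(*(Q-P));n=np.array([-d[1],d[0]]);pts=[]
    for t in np.linspace(0,1,60):
        o=P+t*(Q-P)+np.outer(np.arange(-14,15),n)
        v=cv2.remap(im.astype(np.float32),o[:,0].astype(np.float32).reshape(1,-1),o[:,1].astype(np.float32).reshape(1,-1),1)[0]
        g=np.abs(np.gradient(v)); pts.append(o[g.argmax()])
    vx,vy,a,b=cv2.fitLine(np.float32(pts),cv2.DIST_HUBER,0,.01,.01).ravel()
    r=np.abs((np.array(pts)-[a,b])@[-vy,vx]); 
    return np.degrees(np.arctan2(-vx,-vy))%180, np.median(r),(x0-(b/px-half),y0-(a/px-half))
print('flat dir',fit(.117,(259,205),(222,335),1))
print('front edge',fit(.110,(40,467),(350,548),1))
print('left edge',fit(.110,(25,450),(55,330),1))
E
```

```text
flat dir (np.float32(162.31274), np.float64(0.23649604243787123), (np.float32(0.60352093), np.float32(0.08217481)))
front edge (np.float32(75.1346), np.float64(0.5564042621402596), (np.float32(0.48277855), np.float32(0.11000752)))
left edge (np.float32(166.35925), np.float64(0.9055987752884889), (np.float32(0.5498698), np.float32(0.18557882)))
```

The flat is 2.8° short, at 72.3° against 75.1°. I'll go back and nudge it.

apply_moves --series '[[[35, 0, 0], [0, 0, 0]], [[35, 0, 0], [0, 0, 0]], [[35, 0, 0], [0, 0, 0]], [[35, 0, 0], [0, 0, 0]], [[30, 0, 0], [0, 0, 0]], [[10, 0, 0], [0, 0, 0]], [[0, 0, 0], [0, 0, 0]], [[0, 0, 35], [0, 0, 0]], [[0, 0, 35], [0, 0, 0]], [[0, 0, 35], [0, 0, 0]], [[0, 0, 20], [0, 0, 0]], [[0, 0, 15], [0, 0, 0]]]'

```text
t: 9.02
tool_pos: [0.6538, 0.067, 0.2959]
orientation: [-3.022, -0.855, 0.006]
force: [-47.6, 6.3, 138.2]
opening: 0.0309
gripper_force: 74.8
```

apply_moves --series '[[[0, 0, 0], [0, 0, 0]], [[0, -1.5, 0], [0, 0, 0]], [[-0.05, -2.2, 0], [0, 0, -0.0245]], [[-0.05, -2.2, 0], [0, 0, -0.0245]], [[0, 0, 0], [0, 0, 0]], [[0, 0, 0], [0, 0, 0]], [[0, 0, 0], [0, 0, 0]], [[0, 0, 0], [0, 0, 0]]]'

```text
t: 9.68
tool_pos: [0.6518, 0.0722, 0.2979]
orientation: [-3.001, -0.93, 0.0]
force: [0.6, -1.4, 1.1]
opening: 0.0306
gripper_force: 0.6
```

apply_moves --series '[[[0, 1.5, 0], [0, 0, 0]], [[0, 0, -10], [0, 0, 0]], [[0, 0, -25], [0, 0, 0]], [[0, 0, -35], [0, 0, 0]], [[0, 0, -35], [0, 0, 0]], [[0, 0, -35], [0, 0, 0]], [[-25, 0, 0], [0, 0, 0]], [[-35, 0, 0], [0, 0, 0]], [[-35, 0, 0], [0, 0, 0]], [[-35, 0, 0], [0, 0, 0]], [[-35, 0, 0], [0, 0, 0]], [[-15, 0, 0], [0, 0, 0]]]'

```text
t: 10.68
tool_pos: [0.5017, -0.0322, 0.4386]
orientation: [3.001, 0.929, -0.0]
force: [0.3, -0.4, -0.0]
opening: 0.0306
gripper_force: 0.0
```

```bash
cat > fl.py <<'E'
exec(open('st.py').read())
half=.15;px=2000;x0,y0=.5884,.052
def fit(zz,P,Q,cam='wrist'):
    im=cv2.GaussianBlur(rect(cam,x0,y0,zz,half,px),(0,0),1.5).astype(np.float32).sum(2)
    P=np.array(P,float);Q=np.array(Q,float);d=(Q-P)/np.hypot(*(Q-P));n=np.array([-d[1],d[0]]);pts=[]
    for t in np.linspace(0,1,60):
        o=(P+t*(Q-P)+np.outer(np.arange(-14,15),n)).astype(np.float32)
        v=cv2.remap(im,o[:,:1].T.copy(),o[:,1:].T.copy(),1)[0]
        pts.append(o[np.abs(np.gradient(v)).argmax()])
    vx,vy,a,b=cv2.fitLine(np.float32(pts),cv2.DIST_HUBER,0,.01,.01).ravel()
    r=np.abs((np.array(pts)-[a,b])@[-vy,vx])
    return np.degrees(np.arctan2(-vx,-vy))%180, np.median(r)/px,(x0-(b/px-half),y0-(a/px-half))
E
python3 - <<'E'
exec(open('fl.py').read())
cap('wrist')
print('flat dir',fit(.117,(259,205),(222,335)))
print('front edge',fit(.110,(40,467),(350,548)))
E
```

```text
10.68 [ 0.5017 -0.0322  0.4386] xyaw 34.4 tilt [-0.0002 -0.0005] polar 93.9 -144.74 0.0306 [ 0.3 -0.4 -0. ] 0.0
flat dir (np.float32(165.94), np.float32(0.00012782757), (np.float32(0.6037011), np.float32(0.08280799)))
front edge (np.float32(75.22267), np.float32(0.00026423493), (np.float32(0.48343256), np.float32(0.11249626)))
```

One thing to flag: on that quick descent the wrist force read 138 N for a moment (limit 120 N), because the tips overshot onto the board. It can't be undone, so all further descents will be slow. The flat is now at 75.9° against the cabinet's 75.15°, so the woofer is set. Next is the tweeter.

apply_moves --series '[[[-25.3, 17.8, 0], [0, 0, 0]], [[-25.3, 17.8, 0], [0, 0, 0]], [[-25.3, 17.8, 0], [0, 0, 0]], [[-25.3, 17.8, 0], [0, 0, 0]], [[-25.3, 17.8, 0], [0, 0, 0]], [[-25.3, 17.8, 0], [0, 0, 0]], [[-25.3, 17.8, 0], [0, 0, 0]], [[-25.3, 17.8, 0], [0, 0, 0]], [[-25.3, 17.8, 0], [0, 0, 0]], [[-25.3, 17.8, 0], [0, 0, 0]], [[-25.3, 17.8, 0], [0, 0, 0]], [[-25.3, 17.8, 0], [0, 0, 0]]]' --claw 1.0

```text
t: 11.73
tool_pos: [0.3745, -0.38, 0.4386]
orientation: [3.0, 0.93, 0.001]
force: [0.3, 0.5, 0.8]
opening: 0.0927
gripper_force: 0.0
```

apply_moves --series '[[[0, 0, 15], [0, 0, 0.09]], [[0, 0, 15], [0, 0, 0.09]], [[0, 0, 0], [0, 0, 0]], [[0, 0, 0], [0, 0, 0]], [[0, 0, 0], [0, 0, 0]]]'

```text
t: 12.15
tool_pos: [0.3752, -0.3786, 0.4089]
orientation: [3.07, 0.662, 0.001]
force: [-0.1, -0.5, 0.1]
opening: 0.0931
gripper_force: 0.0
```

```bash
python3 - <<'E'
exec(open('st.py').read())
p,d=cap('wrist')
im=rect('wrist',.4537,-.343,.042,.06,5000); cv2.imwrite('pics/tw.png',im)
g=cv2.cvtColor(im,cv2.COLOR_BGR2HSV); print(im[::60,::60].mean(2).astype(int))
E
```

```text
12.15 [ 0.3752 -0.3786  0.4089] xyaw 24.34 tilt [ 0.0007 -0.0005] polar 449.2 -116.9 0.0931 [-0.1 -0.5  0.1] 0.0
[[138 138 134 133 133 131 132 131 134 133]
 [133 132 131 129 129 129 130 133 134 138]
 [125 124 126 126 128 129 128 130 134 136]
 [135 135 136 135  23  18  32 138 138 141]
 [128 129 129  26  19  48  14  50 131 132]
 [124 124 123  17  93 103  23  22 131 131]
 [138 138 136  19  19  62  18  41 133 132]
 [134 136 136 135  20  17 116 137 141 143]
 [128 128 129 130 131 132 133 132 130 132]
 [121 125 128 130 132 132 134 134 133 132]]
```

View pics/tw.png

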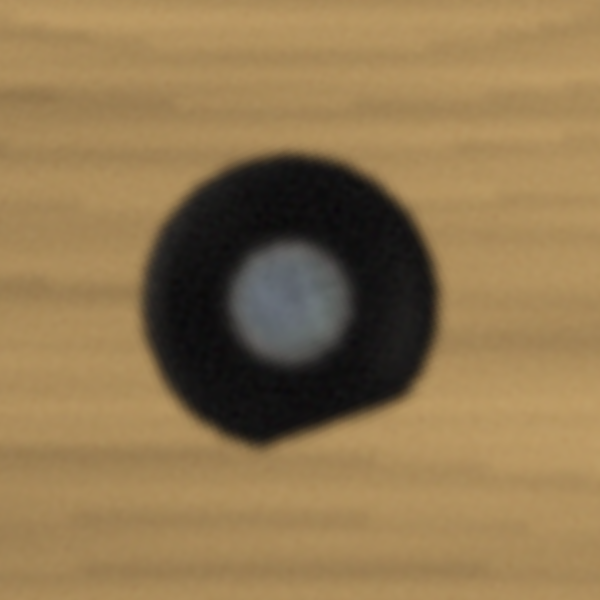

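The tweeter plate is centred near (291,300), with its flat from (262,443) to (405,395). I'll fit it properly.

```bash
python3 - <<'E'
exec(open('st.py').read())
from scipy.optimize import least_squares
im=rect('wrist',.4537,-.343,.042,.06,5000)
m=(im.mean(2)<75).astype(np.uint8); cs,_=cv2.findContours(m,cv2.RETR_EXTERNAL,cv2.CHAIN_APPROX_NONE); c=max(cs,key=cv2.contourArea)[:,0].astype(float)
P=np.c_[.4537+.06-c[:,1]/5000, -.343+.06-c[:,0]/5000]
def f(v):
    d=P-v[:2]; r=np.hypot(*d.T)-v[2]; l=d@[np.cos(v[3]),np.sin(v[3])]-v[2]*26/30
    return np.maximum(r,l)
s0=least_squares(f,[.4545,-.341,.0295,np.radians(-161)],loss='soft_l1',f_scale=.0003)
x=s0.x; print('centre',x[:2],'r',x[2],'flat dir',np.degrees(x[3]),'rms',np.std(f(x)))
yaw=np.degrees(x[3])+180; s=robot.read_state(); M=R.from_rotvec(s['orientation']).as_matrix()
D=np.r_[x[:2]-s['tool_pos'][:2],0]; print('tool-frame mm',(M.T@D*1e3).round(1),'turn tool z',np.radians(np.degrees(np.arctan2(M[1,0],M[0,0]))-yaw))
E
```

```text
12.2 [ 0.3753 -0.3786  0.4092] xyaw 24.32 tilt [ 0.0012 -0.0012] polar 449.1 -116.89 0.0927 [-0.1  0.4  0.7] 0.0
centre [ 0.45330649 -0.34104616] r 0.02936588230677598 flat dir -161.09151571454925 rms 0.0001280681975173888
tool-frame mm [86.6 -2.1  0. ] turn tool z 0.09443258482116186
```

apply_moves --series '[[[28.9, -0.7, 0], [0, 0, 0]], [[28.9, -0.7, 0], [0, 0, 0]], [[28.8, -0.7, 0], [0, 0, 0]], [[0, 0, 0], [0, 0, 0.094]], [[0, 0, 30], [0, 0, 0]], [[0, 0, 35], [0, 0, 0]], [[0, 0, 35], [0, 0, 0]], [[0, 0, 30], [0, 0, 0]], [[0, 0, 20], [0, 0, 0]], [[0, 0, 15], [0, 0, 0]], [[0, 0, 10], [0, 0, 0]], [[0, 0, 5], [0, 0, 0]]]' --newtons 12

```text
t: 13.2
tool_pos: [0.4531, -0.3411, 0.2271]
orientation: [-3.099, -0.514, 0.001]
force: [0.4, 0.1, 0.0]
opening: 0.0932
gripper_force: 0.0
```

apply_moves --series '[[[0, 0, 4], [0, 0, 0]], [[0, 0, 3], [0, 0, 0]], [[0, 0, 1.5], [0, 0, 0]], [[0, 0, 0], [0, 0, 0]], [[0, 0, 0], [0, 0, 0]], [[0, 0, 0], [0, 0, 0]]]'

```text
t: 13.7
tool_pos: [0.4531, -0.3416, 0.2199]
orientation: [3.099, 0.512, 0.001]
force: [-0.1, -0.2, 0.3]
opening: 0.093
gripper_force: 0.0
```

```bash
python3 st.py
```

```text
13.7 [ 0.4531 -0.3416  0.2199] xyaw 18.75 tilt [ 0.0008 -0.0007] polar 384.6 -109.01 0.093 [-0.1 -0.2  0.3] 0.0
```

apply_moves --series '[[[0, 0, 0], [0, 0, 0]], [[0, 0, 0], [0, 0, 0]], [[0, 0, 0], [0, 0, 0]], [[0, 0, 0], [0, 0, 0]], [[0, 0, 0], [0, 0, 0]], [[0, 0, 0], [0, 0, 0]], [[0, 0, 0], [0, 0, 0]], [[0, 0, 0], [0, 0, 0]], [[0, 0, -3], [0, 0, 0]], [[0, 0, -6], [0, 0, 0]], [[0, 0, -10], [0, 0, 0]], [[0, 0, 0], [0, 0, 0]]]' --claw 0.3 --newtons 15

```text
t: 14.7
tool_pos: [0.4536, -0.3421, 0.2409]
orientation: [3.097, 0.511, 0.003]
force: [0.5, -0.8, -0.2]
opening: 0.0596
gripper_force: 15.0
```

```bash
python3 - <<'E'
exec(open('st.py').read())
_,W=world('wrist')
C=np.array([.5784,.022])
a=np.radians(75.15); print('open',C+.096*np.array([np.cos(a),np.sin(a)]))
E
```

```text
14.7 [ 0.4536 -0.3421  0.2409] xyaw 18.75 tilt [ 0.0025 -0.0022] polar 384.9 -108.92 0.0596 [ 0.5 -0.8 -0.2] 14.999805753759574
open [0.60300378 0.11479361]
```

apply_moves --series '[[[0, 0, -20], [0, 0, 0]], [[0, 0, -30], [0, 0, 0]], [[0, 0, -35], [0, 0, 0]], [[0, 0, -35], [0, 0, 0]], [[0, 0, -30], [0, 0, 0]], [[0, 0, -15], [0, 0, 0]], [[12, -16, 0], [0, 0, 0]], [[18, -24, 0], [0, 0, 0]], [[18, -24, 0], [0, 0, 0]], [[18, -24, 0], [0, 0, 0]], [[18, -24, 0], [0, 0, 0]], [[18, -24, 0], [0, 0, 0]]]'

```text
t: 15.7
tool_pos: [0.5059, -0.1786, 0.4039]
orientation: [3.099, 0.511, 0.001]
force: [0.2, 0.1, -1.3]
opening: 0.0597
gripper_force: 15.0
```

apply_moves --series '[[[18, -24, 0], [0, 0, 0]], [[18, -24, 0], [0, 0, 0]], [[18, -24, 0], [0, 0, 0]], [[18, -24, 0], [0, 0, 0]], [[18, -24, 0], [0, 0, 0]], [[18, -24, 0], [0, 0, 0]], [[18, -24, 0], [0, 0, 0]], [[18, -24, 0], [0, 0, 0]], [[18, -24, 0], [0, 0, 0]], [[18, -24, 0], [0, 0, 0]], [[6.4, -8.6, 0], [0, 0, 0]], [[0, 0, 0], [0, 0, 0]]]'

```text
t: 16.7
tool_pos: [0.6026, 0.1179, 0.4034]
orientation: [-3.098, -0.516, -0.001]
force: [0.0, 0.4, -1.1]
opening: 0.0599
gripper_force: 15.0
```

apply_moves --series '[[[0, 0, 0], [0, 0, -0.0984]], [[0, 0, 0], [0, 0, -0.0984]], [[0, 0, 0], [0, 0, -0.0984]], [[0, 0, 0], [0, 0, -0.0984]], [[0, 0, 0], [0, 0, -0.0984]], [[0, 0, 0], [0, 0, -0.0984]], [[0, 0, 0], [0, 0, -0.0984]], [[0, 0, 0], [0, 0, -0.0984]], [[0, 0, 0], [0, 0, -0.0984]], [[0, 0, 0], [0, 0, -0.0984]], [[0, 0, 0], [0, 0, 0]], [[0, 0, 0], [0, 0, 0]]]'

```text
t: 17.7
tool_pos: [0.6023, 0.1143, 0.4035]
orientation: [2.494, 1.91, -0.0]
force: [0.3, 1.0, -1.4]
opening: 0.0597
gripper_force: 15.0
```

```bash
python3 - <<'E'
exec(open('st.py').read())
T=np.array([.6030,.1148,s['tool_pos'][2]]); print('mm tool',(M.T@(T-s['tool_pos'])*1e3).round(1))
p,d=cap('wrist'); cv2.imwrite('pics/w4.png',p)
E
```

```text
17.7 [0.6023 0.1143 0.4035] xyaw 74.89 tilt [ 0.0002 -0.0004] polar 95.3 75.49 0.0597 [ 0.3  1.  -1.4] 14.999250409018714
mm tool [ 0.7  0.6 -0. ]
```

View pics/w4.png

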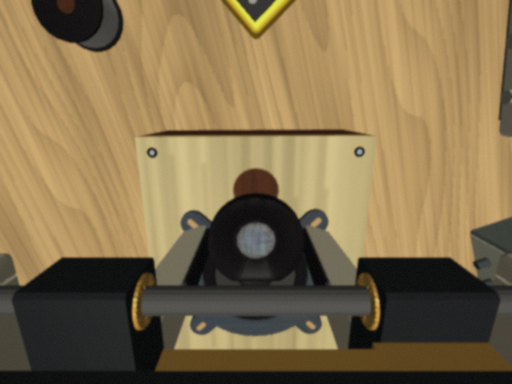

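The picture shows the tweeter held level at (256,240), face up, with its flat toward the woofer and square to the board. The opening's far rim is at (256,180). I'll descend slowly.

apply_moves --series '[[[0.7, 0.6, 0], [0, 0, 0]], [[0, 0, 10], [0, 0, 0]], [[0, 0, 15], [0, 0, 0]], [[0, 0, 10], [0, 0, 0]], [[0, 0, 10], [0, 0, 0]], [[0, 0, 7], [0, 0, 0]], [[0, 0, 6], [0, 0, 0]], [[0, 0, 6], [0, 0, 0]], [[0, 0, 5], [0, 0, 0]], [[0, 0, 5], [0, 0, 0]], [[0, 0, 5], [0, 0, 0]], [[0, 0, 0], [0, 0, 0]]]'

```text
t: 18.75
tool_pos: [0.6029, 0.1159, 0.323]
orientation: [-2.49, -1.915, 0.002]
force: [0.3, -0.4, -1.5]
opening: 0.0598
gripper_force: 15.0
```

```bash
python3 st.py
```

```text
18.75 [0.6029 0.1159 0.323 ] xyaw 75.12 tilt [-0.0014 -0.0002] polar 97.1 75.41 0.0598 [ 0.3 -0.4 -1.5] 14.999716079619247
```

apply_moves --series '[[[0, 0, 3], [0, 0, 0]], [[0, 0, 3], [0, 0, 0]], [[0, 0, 3], [0, 0, 0]], [[0, 0, 3], [0, 0, 0]], [[0, 0, 3], [0, 0, 0]], [[0, 0, 3], [0, 0, 0]], [[0, 0, 2], [0, 0, 0]], [[0, 0, 1], [0, 0, 0]], [[0, 0, 0.8], [0, 0, 0]], [[0, 0, 0], [0, 0, 0]], [[0, 0, 0], [0, 0, 0]]]'

```text
t: 19.67
tool_pos: [0.6032, 0.116, 0.3026]
orientation: [2.49, 1.915, 0.0]
force: [-1.8, 0.1, -1.1]
opening: 0.0597
gripper_force: 15.0
```

```bash
python3 st.py
```

```text
19.67 [0.6032 0.116  0.3026] xyaw 75.13 tilt [0.0002 0.0001] polar 97.2 75.21 0.0597 [-1.8  0.1 -1.1] 14.999806331761647
```

apply_moves --series '[[[0, 0, 0.8], [0, 0, 0]], [[0, 0, 0.8], [0, 0, 0]], [[0, 0, 0.8], [0, 0, 0]], [[0, 0, 0.6], [0, 0, 0]], [[0, 0, 0.5], [0, 0, 0]], [[0, 0, 0], [0, 0, 0]], [[0, 0, 0], [0, 0, 0]]]'

```text
t: 20.25
tool_pos: [0.6031, 0.116, 0.2989]
orientation: [-2.49, -1.915, 0.0]
force: [0.6, 0.5, -0.8]
opening: 0.0595
gripper_force: 15.0
```

```bash
python3 st.py
```

```text
20.25 [0.6031 0.116  0.2989] xyaw 75.12 tilt [-0.0002  0.    ] polar 97.2 75.26 0.0595 [ 0.6  0.5 -0.8] 14.999848884763196
```

apply_moves --series '[[[0, 0, 0.4], [0, 0, 0]], [[0, 0, 0.4], [0, 0, 0]], [[0, 0, 0], [0, 0, 0]], [[0, 0, 0], [0, 0, 0]]]'

```text
t: 20.58
tool_pos: [0.6031, 0.116, 0.2981]
orientation: [-2.49, -1.915, 0.0]
force: [1.0, -0.1, -1.5]
opening: 0.0593
gripper_force: 15.0
```

apply_moves --series '[[[0, 0, 0], [0, 0, 0]], [[0, 0, 0], [0, 0, 0]], [[0, 0, 0], [0, 0, 0]], [[0, 0, 0], [0, 0, 0]], [[0, 0, 0], [0, 0, 0]], [[0, 0, -10], [0, 0, 0]], [[0, 0, -25], [0, 0, 0]], [[0, 0, -35], [0, 0, 0]], [[0, 0, -35], [0, 0, 0]], [[0, 0, -35], [0, 0, 0]], [[-20, 0, 0], [0, 0, 0]], [[-30, 0, 0], [0, 0, 0]]]' --claw 0.85

```text
t: 21.58
tool_pos: [0.5909, 0.069, 0.4431]
orientation: [2.484, 1.917, 0.01]
force: [0.1, -1.6, -0.5]
opening: 0.0794
gripper_force: 0.0
```

apply_moves --series '[[[-30, 0, 0], [0, 0, 0]], [[-30, 0, 0], [0, 0, 0]], [[-30, 0, 0], [0, 0, 0]], [[0, 0, 0], [0, 0, 0]], [[0, 0, 0], [0, 0, 0]], [[0, 0, 0], [0, 0, 0]]]'

```text
t: 22.08
tool_pos: [0.5673, -0.0191, 0.4389]
orientation: [2.491, 1.914, 0.002]
force: [0.3, 0.2, -0.1]
opening: 0.079
gripper_force: 0.0
```

```bash
python3 - <<'E'
exec(open('st.py').read())
cap('wrist'); cv2.imwrite('pics/f.png',rect('wrist',.5984,.092,.118,.12,2500))
_,W=world('wrist'); r=np.hypot(W[...,0]-.603,W[...,1]-.1148)
m=(r<.028)&(r>.016); print('plate z',np.median(W[m][:,2]))
A=np.c_[W[m][:,:2]-[.603,.1148],np.ones(m.sum())]; print('tilt',np.linalg.lstsq(A,W[m][:,2],rcond=None)[0])
b=(r>.036)&(r<.05)&(W[...,2]<.1135); print('board z',np.median(W[b][:,2]))
E
```

```text
22.08 [ 0.5673 -0.0191  0.4389] xyaw 75.09 tilt [0.0009 0.0004] polar 42.6 -105.14 0.079 [ 0.3  0.2 -0.1] 0.0
plate z 0.1182482046610959
tilt [0.00402079 0.01335661 0.11753656]
board z 0.1093340974747021
```

View pics/f.png

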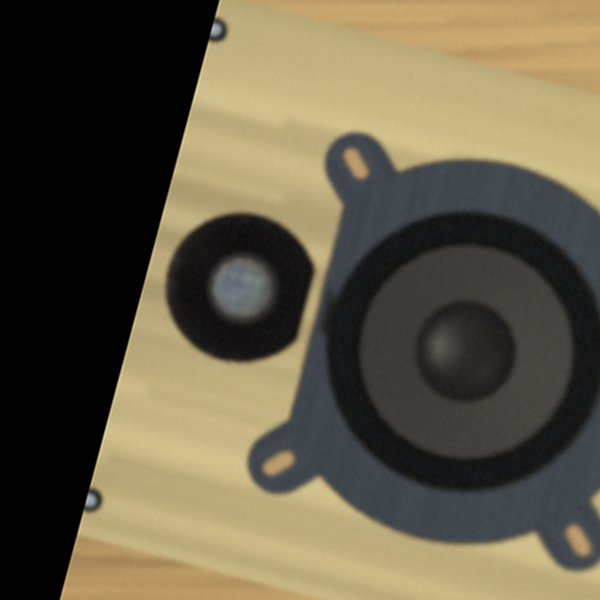

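The tweeter sits flat in its opening at (240,287), its flat from (312,268) to (297,338), parallel to the woofer's flat. One quick numeric check, and I'll hand in if it passes.

```bash
python3 - <<'E'
exec(open('fl.py').read())
from scipy.optimize import least_squares
half,px,x0,y0=.12,2500,.5984,.092
im=rect('wrist',x0,y0,.12,half,px)[180:400,140:330]
m=(im.mean(2)<50).astype(np.uint8); cs,_=cv2.findContours(m,cv2.RETR_EXTERNAL,cv2.CHAIN_APPROX_NONE); c=max(cs,key=cv2.contourArea)[:,0]+[140,180]
P=np.c_[x0+half-c[:,1]/px,y0+half-c[:,0]/px]
def f(v):
    d=P-v[:2]; return np.maximum(np.hypot(*d.T)-v[2],d@[np.cos(v[3]),np.sin(v[3])]-v[2]*26/30)
x=least_squares(f,[.603,.115,.0295,np.radians(-105)],loss='soft_l1',f_scale=.0003).x
print('tw centre',x[:2],'r',x[2],'y yaw',np.degrees(x[3])+180)
wd=fit(.117,(340,220),(302,385)); fe=fit(.110,(120,548),(350,607) if 0 else (230,577)); print(wd,fe)
ok=abs(np.degrees(x[3])+180-75.15)<3.5 and abs(wd[0]-165.15)<2.5 and np.hypot(*(x[:2]-[.603,.1148]))<.005
print(ok)
if ok: print(robot.close_job())
E
```

```text
22.13 [ 0.5674 -0.0187  0.4387] xyaw 75.15 tilt [0.0007 0.0004] polar 42.1 -105.17 0.079 [ 0.9  0.3 -1.2] 0.0
tw centre [0.60328604 0.11502688] r 0.028809155446792325 y yaw 75.11535750663394
(np.float32(165.51787), np.float32(0.00053099974), (np.float32(0.59833825), np.float32(0.0850168))) (np.float32(75.431885), np.float32(0.00011923964), (np.float32(0.4930599), np.float32(0.14886922)))
True
the job is handed in; nothing more can be done
None
```

I handed the job in with both drivers measured in place (woofer within 1° of square, tweeter flat within 0.5° and down in its opening), but the run may be failed: the wrist force read 138 N for a moment (limit 120 N) when the fingertips hit the board during the woofer correction.

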